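Release the thick dowel with the two-button gate

TASK

Two dowel chutes stand on the joiner's bench; release the thick dowel from its chute: with one fingertip on each of that chute's two buttons, press both down together and hold them down until the dowel has rolled to the stop at the foot and lies still there for a second, then let both buttons come up and move clear. Do not touch or lift either dowel, keep off the buttons of the other chute so that the slim dowel stays behind its pins, and leave everything else on the bench where it is.

Things in the scene. Friction and masses are not known exactly. Their poses are not given: they have to be found in the camera images.
- gate_thick: Wooden chute with the thick dowel, fixed, 250 mm long (its x), 160 wide (its y); the two chutes are alike. Origin on the bench, under its two stop pins. At the upper end, x = -116 to -50 mm, a block 72 mm high carries two buttons; from it a floor slopes down along +x at 10 degrees (40 mm high at the origin) to the foot.
- thick_pins (a point): Midway between the two steel stop pins of the thick dowel's chute, on its floor; the other chute is the same. Pins at y = +-30 mm of the chute stand 6 mm out of the floor and hold the dowel back; each sinks with the button behind it.
- thick_foot (a point): Middle of the chute floor at its foot (thick dowel's chute), at the face of the stop (x = 122 mm of the chute). Side walls 136 mm apart, about 18 mm high, keep the dowel in.
- thick_left_top (a point): Centre of the top of the left button of the thick dowel's chute (at x = -83, y = +30 mm of the chute, 86 mm above the bench when up): a plain aluminium cap 28 mm across, standing 14 mm above the plate. It moves down with the button.
- thick_left (a joint): How far the left button of the thick dowel's chute is pressed, in m: 0 up, 0.010 fully down on its stop. Spring return, about 0.8 N at first and 2.5 N fully down (each button). Its pin is below the floor from about 0.006; press to the bottom to be sure.
- thick_right_top (a point): Centre of the top of the right button of the thick dowel's chute (at x = -83, y = -30 mm of the chute, 86 mm above the bench when up): a plain aluminium cap 28 mm across, standing 14 mm above the plate. It moves down with the button.
- thick_right (a joint): How far the right button of the thick dowel's chute is pressed, in m: 0 up, 0.010 fully down on its stop. Spring return, about 0.8 N at first and 2.5 N fully down (each button). Its pin is below the floor from about 0.006; press to the bottom to be sure.
- dowel_thick: The thick wooden dowel, a round rod 28 mm in diameter and 120 mm long, origin at its centre, its y axis along the rod; it lies across its chute just behind the two pins (about 10 mm up the slope from them). With both pins down it rolls to the foot in about a second and comes to rest against the stop, its centre about 110 mm along +x of the chute.
- gate_slim: Wooden chute with the slim dowel, fixed, 250 mm long (its x), 160 wide (its y); the two chutes are alike. Origin on the bench, under its two stop pins. At the upper end, x = -116 to -50 mm, a block 72 mm high carries two buttons; from it a floor slopes down along +x at 10 degrees (40 mm high at the origin) to the foot.
- slim_left_top (a point): Centre of the top of the left button of the slim dowel's chute (at x = -83, y = +30 mm of the chute, 86 mm above the bench when up): a plain aluminium cap 28 mm across, standing 14 mm above the plate. It moves down with the button.
- slim_left (a joint): How far the left button of the slim dowel's chute is pressed, in m: 0 up, 0.010 fully down on its stop. Spring return, about 0.8 N at first and 2.5 N fully down (each button). Its pin is below the floor from about 0.006; press to the bottom to be sure.
- slim_right_top (a point): Centre of the top of the right button of the slim dowel's chute (at x = -83, y = -30 mm of the chute, 86 mm above the bench when up): a plain aluminium cap 28 mm across, standing 14 mm above the plate. It moves down with the button.
- slim_right (a joint): How far the right button of the slim dowel's chute is pressed, in m: 0 up, 0.010 fully down on its stop. Spring return, about 0.8 N at first and 2.5 N fully down (each button). Its pin is below the floor from about 0.006; press to the bottom to be sure.
- dowel_slim: The slim wooden dowel, a round rod 14 mm in diameter and 120 mm long, origin at its centre, its y axis along the rod; it lies across its chute just behind the two pins (about 10 mm up the slope from them). It is to stay there.
- chisel: Wood chisel, 220 mm long, lying between the chutes; origin on its underside, 120 mm from the handle's end. A bystander, to be left alone.
- mallet: Wooden mallet, 290 mm long, head 120 mm wide, 60 mm high; origin on its underside in the handle. A bystander, to be left alone.
- glue: White glue bottle, 150 mm tall, 56 mm across; origin under its centre. A bystander, to be left alone.
- screw_jar: Glass jar with a steel lid, 75 mm tall, 64 mm across; origin under its centre. A bystander, to be left alone.
- square: Try square, wooden stock 100 mm, steel blade 150 mm; origin under the stock's centre. A bystander, to be left alone.
- offcut: Offcut of wood 90 x 45 x 40 mm; origin under its centre. A bystander, to be left alone.
- marking_gauge: Wooden marking gauge: block 25 x 65 x 50 mm on a beam 170 mm long (its x); origin under the block. A bystander, to be left alone.
Not all that is in view belongs to the job. Leave any blue or pink look-alike of the dowel_thick alone.

How it is judged:
On the way:
1. both buttons of the thick dowel's chute are held down (5 mm or more of 10) while that dowel lies still against the stop at the foot, for 0.5 s (value of joint each of thick_left, thick_right above 0.005 m and x of dowel_thick in the frame of gate_thick between 0.09 and 0.12 m and z of dowel_thick in the frame of gate_thick below 0.05 m and y of dowel_thick in the frame of gate_thick between -0.02 and 0.02 m and linear speed of dowel_thick below 0.05 m/s), for 0.5 s.
At the end, for the whole second after the job is handed in: The thick dowel lies at rest at the foot of its chute (its centre 90 to 120 mm along the chute's x, within 20 mm of its middle line, slower than 50 mm/s), all four buttons are up (within 2 mm), and the slim dowel is still behind its pins (x of dowel_thick in the frame of gate_thick between 0.09 and 0.12 m and z of dowel_thick in the frame of gate_thick below 0.05 m and y of dowel_thick in the frame of gate_thick between -0.02 and 0.02 m and linear speed of dowel_thick below 0.05 m/s and x of dowel_slim in the frame of gate_slim between -0.05 and 0 m and z of dowel_slim in the frame of gate_slim below 0.07 m and value of joint each of thick_left, thick_right, slim_left, slim_right below 0.002 m); the robot touches nothing.
It fails at once if one button of the thick dowel's chute is down (6 mm) while the other is hardly pressed (under 1.5 mm): they must be pressed together ((value of joint thick_left above 0.006 m and value of joint thick_right below 0.0015 m) or (value of joint thick_right above 0.006 m and value of joint thick_left below 0.0015 m)).
It fails at once if a button of the slim dowel's chute is pressed (over 3 mm) or the slim dowel leaves its place behind the pins (value of joint any of slim_left, slim_right above 0.003 m or not (x of dowel_slim in the frame of gate_slim between -0.05 and 0 m and z of dowel_slim in the frame of gate_slim below 0.07 m)).
It fails at once if the robot touches a dowel (over 0.3 N) (contact force between any of the fingers, the arm and dowel_thick above 0.3 N or contact force between any of the fingers, the arm and dowel_slim above 0.3 N).
It fails at once if a dowel is lifted out of its chute (centre 90 mm or more above the bench) (height (world z) of any of dowel_thick, dowel_slim above 0.09 m).
It fails at once if a bystander is moved by more than 30 mm (distance of any of chisel, mallet, glue, screw_jar, square, offcut, marking_gauge from where it was at the start of the episode above 0.03 m).
It also fails if it takes over 29 s, if anything falls off the work surface, if the arm or the gripper's body presses on something with over 40 N, if the wrist force passes 120 N, or if a joint passes its speed limit or range.

ROBOT

A 6-joint arm with a two-finger parallel gripper is mounted at the origin on the work surface. World frame = base frame: x ahead of the robot, y to its left, z up, the work surface at z = 0. Lengths are in m, angles in rad, forces in N, time in s.
With the tool pointing down it reaches from about 0.35 to 0.975 m from the base axis. Payload 4.9 kg.
Tool frame: the origin (TCP) lies on the mounting face of the last link; the fingertips stand 173 mm ahead of it and the grasp point (between the pads) lies 155 mm ahead of it; z points along the fingers, y is the direction in which the jaws open and shut (so a half turn about z gives the same grasp; the last joint's range is limited). The gripper opens to 85 mm and grips with 20 to 120 N. Pads are 22 mm wide; open, the fingers measure 114 mm over their backs; the gripper's body (76 mm by 85 mm) begins 54 mm behind the grasp point. The pads swing forward as they close: fully open they stand 13 mm farther back than shut.
Start: joints at [1.116, 0.053, 1.613, -0, 1.476, -0.119], TCP at [0.206, 0.59, 0.405] pointing down, gripper open.
Joint ranges: [-3.01, 3.01], [-1.01, 2.22], [0.06, 2.58], [-1.02, 4.17], [0.09, 2.62], [-3.14, 3.14]. Speed limits (rad/s): [2.57, 2.57, 3.14, 3.14, 3.14, 3.14].

INTERFACE

Orientations are given as a unit quaternion [w, x, y, z].
In Python, from plant import manip gives the robot as it stands.
- The arm moves only by the tool play_rows, never from a script. Its argument "increments" is a list of rows, each an object with "offset": the shift along the tool's x, y, z in mm, a list of three; "twist": the turn about the tool's z in rad; "grip": the opening, from 0 (shut) to 1 (fully open). In form: [{"offset": [dx, dy, dz], "twist": twist, "grip": grip}, ...]. A call has 1 to 5 rows; each row is the pose to reach, as a shift and turn from the pose commanded when the call began, along the tool's axes at that moment; what a row does not reach only later rows make up. A row lasts 1/12 s, in which the tool goes at most 41.7 mm and 7.16 degrees, less where a joint would pass 70% of its speed; a pose out of reach is approached as far as the arm can. A call with a gripper value outside its range is refused whole. The fingers move at their own pace and stop on an object; the grip force is fixed at half the most. Time passes only in rows, so rows that repeat a pose let the fingers close. It gives the time, the measured TCP pose, the force and the opening at its end, in the units of the state.
- manip.state(): the state, without advancing time (a new reading comes with each control period).
- manip.grab_frame(name): name is "scene" or "top" or "wrist"; returns the picture (420x560x3 uint8, blue, green, red); there is no depth.
- manip.get_calibration(name): a dict with "fx", "fy", "cx", "cy" (pixels), "k1" (the pictures are not rectified: a ray, as slopes to the right and down, at radius r is drawn at 1 + k1 r^2 times it, then the intrinsics apply), "T" (4x4, takes a point from camera to world coordinates). Camera axes: x right, y down, z forward; pixel columns grow to the right and rows downward; lengths in m; the calibration is good to about 2 mm. A picture is of the moment at which its call begins: read the wrist's pose just before it. get_calibration takes no time and is no camera call; for the wrist camera it gives the pose at the moment of the call.
- manip.job_done(): hands the job in, once; it reports no verdict.
Trained networks look in the newest picture that a camera, given by its name, has taken for a name from the list of things; names that differ only in an ending like _2 or _b are one class to them, and where a whole thing is asked for, a point or a joint stands for the part that bears it (a point fixed in the world has none). Each returns a list of dicts, best first, with "p" (0 to 1); they miss things now and then, are a little off and sometimes report something else, mostly with a low value. They report only what shows in the picture. A call takes as long as a camera call. They do not tell look-alikes from the thing itself.
- manip.boxes_of(query, camera): "xyz" ([x, y, z] in m, in the coordinates of the camera as it stood for that picture, good to about 4 mm: the middle of the surface that is visible of it).
- manip.tip_of(query, camera): "xyz" ([x, y, z] in m, in the coordinates of the camera as it stood for that picture, good to about 4 mm: a listed point, or the origin of a listed thing).
The state is a dict: "time": time; "joint_pos": joint angles; "joint_vel": joint speeds; "joint_efforts": joint torques, N m; "tool_pos": TCP position; "tool_rot": TCP orientation; "contact_force": force on the tool from outside, world axes, zero at the start; "ft_torque": the same for the moment, N m; "gripper_width": opening from 0.0 (shut) to 1.0 (fully open).
Only numpy, scipy, OpenCV 4.12 (cv2) and the standard library are available. Lean on these libraries where they do the work, as an engineer would, in place of code of your own. Each camera call takes 0.05 s, during which the arm holds its last target. There are 200 camera calls.

## Working session

There is one attempt and no reset: what is moved stays moved. The work goes in short steps, Python scripts to look and compute and a tool call to move; the robot and the scene stay as the last step left them, time stands still between calls to the robot, and variables do not carry over. Pictures are saved under pics/ and viewed, about 8 in all and at most 12, crops included, and the job is handed in when it is done.

Besides the shell and the picture viewer there is one more tool, called after "Emit:" in YAML: its name, and indented under it one key for each argument. play_rows: Moves the arm, as the interface text tells. Its arguments: {"type":"object","properties":{"increments":{"type":"array"}},"required":["increments"]}

```bash
mkdir -p pics; cat > h.py <<'E'
import numpy as np, cv2
from scipy.spatial.transform import Rotation as R
from plant import manip
def look(cam, queries, save=None):
    T=np.array(manip.get_calibration(cam)["T"])
    im=manip.grab_frame(cam)
    if save: cv2.imwrite(save, im)
    for f,q in queries:
        for d in getattr(manip,f)(q,cam)[:4]:
            x=np.array(d["xyz"]); w=T[:3,:3]@x+T[:3,3]
            print(cam,f,q,round(d["p"],2),np.round(w,4),"px",np.round(px(cam,x)))
    return im
def px(cam,x):
    c=manip.get_calibration(cam); s=np.array(x[:2])/x[2]; s=s*(1+c["k1"]*(s@s))
    return [c["fx"]*s[0]+c["cx"],c["fy"]*s[1]+c["cy"]]
def wpx(cam,w):
    T=np.array(manip.get_calibration(cam)["T"]); return px(cam,T[:3,:3].T@(np.array(w)-T[:3,3]))
def ray(cam,uv,z):
    c=manip.get_calibration(cam); T=np.array(c["T"])
    K=np.array([[c["fx"],0,c["cx"]],[0,c["fy"],c["cy"]],[0,0,1]])
    p=np.array([(uv[0]-c["cx"])/c["fx"],(uv[1]-c["cy"])/c["fy"]]); s=p.copy()
    for _ in range(20): s=p/(1+c["k1"]*(s@s))
    d=T[:3,:3]@np.array([s[0],s[1],1]); return T[:3,3]+d*(z-T[2,3])/d[2]
E
python3 - <<'E'
from h import *
s=manip.state(); print(s["time"],s["tool_pos"],s["tool_rot"],s["gripper_width"])
a=look("top",[("tip_of",q) for q in ["thick_left_top","thick_right_top","slim_left_top","slim_right_top","thick_foot","thick_pins","dowel_thick","dowel_slim","gate_thick","gate_slim"]],"pics/top.png")
b=look("scene",[("tip_of",q) for q in ["thick_left_top","thick_right_top"]],"pics/scene.png")
E
```

```text
0.0 [0.20583943 0.58985137 0.4034602 ] [-2.94397258e-04  1.67101693e-01  9.85939132e-01 -9.82558108e-04] 1.0018559519699473
top tip_of thick_left_top 0.64 [0.5355 0.2224 0.0859] px [204. 195.]
top tip_of thick_right_top 0.51 [0.523  0.1674 0.0891] px [223. 200.]
top tip_of slim_left_top 0.61 [ 0.498  -0.1409  0.0878] px [333. 212.]
top tip_of slim_right_top 0.44 [ 0.4996 -0.199   0.0828] px [354. 212.]
top tip_of thick_foot 0.82 [0.7283 0.1583 0.0187] px [231. 133.]
top tip_of thick_pins 0.84 [0.6103 0.1772 0.0396] px [223. 171.]
top tip_of dowel_thick 0.85 [0.3858 0.1182 0.0099] px [241. 250.]
top tip_of dowel_thick 0.73 [0.6005 0.186  0.0531] px [219. 174.]
top tip_of dowel_thick 0.67 [ 0.2905 -0.1835  0.0144] px [344. 285.]
top tip_of dowel_thick 0.61 [0.2729 0.2242 0.0139] px [203. 287.]
top tip_of dowel_slim 0.45 [ 0.573  -0.1688  0.0554] px [342. 187.]
top tip_of dowel_slim 0.25 [0.5364 0.2245 0.0854] px [203. 195.]
top tip_of gate_slim 0.78 [ 0.5842 -0.1683  0.0014] px [340. 185.]
top tip_of gate_slim 0.2 [ 0.6786  0.4003 -0.0013] px [151. 149.]
scene tip_of thick_left_top 0.56 [0.529  0.2218 0.0853] px [356. 202.]
scene tip_of thick_left_top 0.43 [0.6017 0.1818 0.0579] px [353. 233.]
scene tip_of thick_right_top 0.4 [0.5224 0.1631 0.0849] px [334. 206.]
```

View pics/top.png

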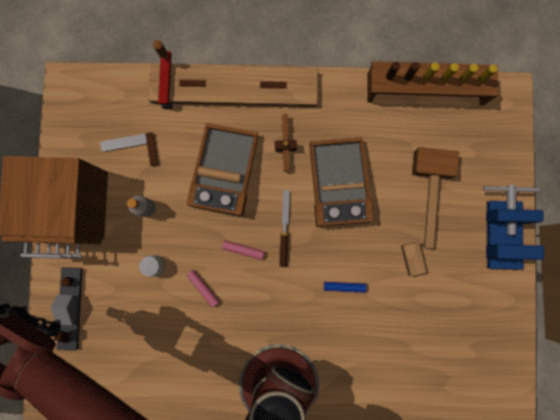

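View pics/scene.png

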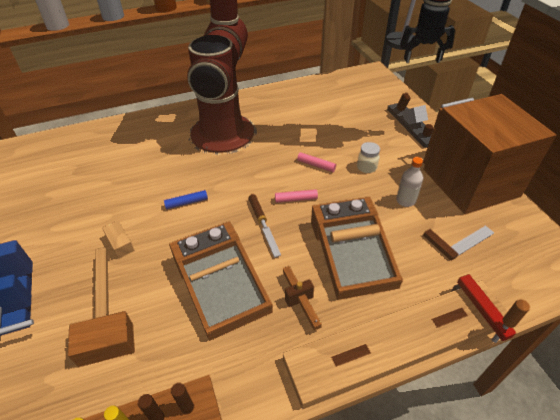

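The thick dowel in a chute is the wooden rod at (219,174) in the top view. The candidates were pink (241,250), pink (203,287) and blue (344,285), which lie loose on the bench, and the slim dowel at (342,187). Only (219,174) is wood-coloured, thick and behind the pins. I'll confirm it with the wrist camera as I approach.

Emit:
play_rows:
  increments:
    - {"offset": [-34, -21, 0], "twist": -0.08, "grip": 0.54}
    - {"offset": [-68, -42, 0], "twist": -0.16, "grip": 0.54}
    - {"offset": [-102, -62, 0], "twist": -0.16, "grip": 0.54}
    - {"offset": [-136, -83, 0], "twist": -0.16, "grip": 0.54}
    - {"offset": [-170, -104, 0], "twist": -0.16, "grip": 0.54}

```text
time: 1.12
tool_pos: [0.3329, 0.4344, 0.4049]
tool_rot: [0.0, 0.087, 0.996, 0.0]
contact_force: [1.3, -0.3, 1.0]
gripper_width: 0.544
```

```bash
cat > go.py <<'E'
import sys
from h import *
# report tool-frame offset (mm) and twist to a target: x y z yaw_of_tool_y(deg)
t=[float(v) for v in sys.argv[1:5]]
s=manip.state(); q=s["tool_rot"]; M=R.from_quat([q[1],q[2],q[3],q[0]]).as_matrix()
d=M.T@(np.array(t[:3])-s["tool_pos"])*1000
a=np.degrees(np.arctan2(M[1,1],M[0,1]))
print("t",round(s["time"],2),"pos",np.round(s["tool_pos"],4),"yangle",round(a,2),"F",np.round(s["contact_force"],1),"w",round(s["gripper_width"],3),"tilt",np.round(M[:,2],3))
print("offset",np.round(d,1),"twist",round(-np.radians(t[3]-a),4))
E
python3 go.py 0.529 0.195 0.40 80
```

```text
t 1.12 pos [0.3329 0.4344 0.4049] yangle 79.97 F [ 1.3 -0.3  1. ] w 0.544 tilt [ 0.  0. -1.]
offset [-234.8 -201.6    4.9] twist -0.0006
```

Emit:
play_rows:
  increments:
    - {"offset": [-29, -25, 0], "twist": 0, "grip": 0.54}
    - {"offset": [-58, -50, 0], "twist": 0, "grip": 0.54}
    - {"offset": [-87, -75, 0], "twist": 0, "grip": 0.54}
    - {"offset": [-116, -100, 0], "twist": 0, "grip": 0.54}
    - {"offset": [-145, -125, 0], "twist": 0, "grip": 0.54}

```text
time: 1.53
tool_pos: [0.4539, 0.2858, 0.405]
tool_rot: [0.0, 0.088, 0.996, 0.0]
contact_force: [0.5, -0.2, 0.2]
gripper_width: 0.539
```

Emit:
play_rows:
  increments:
    - {"offset": [-29, -25, 5], "twist": 0, "grip": 0.54}
    - {"offset": [-58, -50, 10], "twist": 0, "grip": 0.54}
    - {"offset": [-75, -66, 15], "twist": 0, "grip": 0.54}
    - {"offset": [-75, -66, 20], "twist": 0, "grip": 0.54}

```text
time: 1.87
tool_pos: [0.5176, 0.206, 0.3847]
tool_rot: [0.001, 0.09, 0.996, -0.001]
contact_force: [-0.2, 0.9, 1.0]
gripper_width: 0.544
```

```bash
python3 go.py 0.529 0.195 0.35 80; python3 - <<'E'
from h import *
qs=["thick_left_top","thick_right_top","thick_foot","thick_pins","dowel_thick"]
look("wrist",[("tip_of",q) for q in qs],"pics/w1.png")
look("scene",[("tip_of",q) for q in qs[:4]])
look("top",[("tip_of",q) for q in qs[:4]])
E
```

```text
t 1.87 pos [0.5176 0.206  0.3847] yangle 79.63 F [-0.2  0.9  1. ] w 0.544 tilt [ 0.001 -0.001 -1.   ]
offset [-13.2  -8.8  34.7] twist -0.0065
wrist tip_of thick_left_top 0.9 [0.532  0.22   0.0881] px [305. 215.]
wrist tip_of thick_right_top 0.89 [0.5237 0.1624 0.083 ] px [239. 215.]
wrist tip_of thick_foot 0.68 [0.7335 0.1602 0.0175] px [281. 346.]
wrist tip_of thick_pins 0.94 [0.6147 0.1796 0.0393] px [278. 275.]
wrist tip_of dowel_thick 0.82 [0.3864 0.1116 0.0135] px [168.  72.]
wrist tip_of dowel_thick 0.7 [0.5988 0.1867 0.0587] px [281. 270.]
scene tip_of thick_left_top 0.43 [ 0.5738 -0.166   0.0516] px [215. 267.]
scene tip_of thick_left_top 0.4 [0.5314 0.2207 0.0892] px [356. 202.]
scene tip_of thick_right_top 0.55 [0.5221 0.1622 0.087 ] px [334. 206.]
scene tip_of thick_foot 0.75 [0.7272 0.1574 0.0173] px [366. 285.]
scene tip_of thick_foot 0.29 [6.082e-01 1.771e-01 3.000e-04] px [350. 250.]
scene tip_of thick_pins 0.67 [0.6059 0.1792 0.0398] px [352. 240.]
top tip_of thick_right_top 0.41 [0.525  0.1679 0.0855] px [223. 199.]
top tip_of thick_foot 0.93 [0.7311 0.1594 0.018 ] px [231. 132.]
top tip_of thick_foot 0.72 [ 0.4984 -0.1997  0.0815] px [354. 212.]
top tip_of thick_pins 0.57 [0.6113 0.1794 0.0408] px [222. 171.]
```

View pics/w1.png

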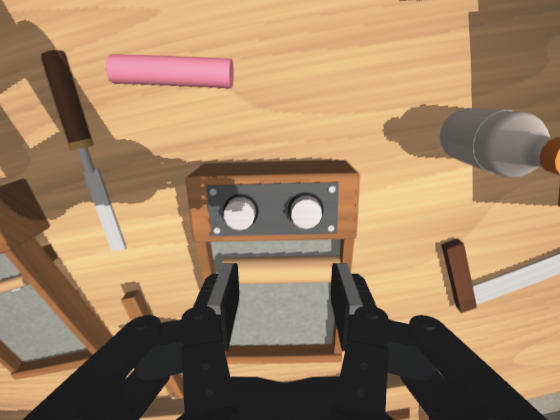

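```bash
python3 - <<'E'
from h import *
s=manip.state(); q=s["tool_rot"]; M=R.from_quat([q[1],q[2],q[3],q[0]]).as_matrix()
for z in (.160,.167,.173):
  for x in (-.011,.011):
    print(z,x,[np.round(wpx("wrist",s["tool_pos"]+M@np.array([x,y,z]))) .tolist() for y in (-.037,-.0227,.0227,.037)])
c=cv2.imread("pics/w1.png")[180:400,170:390]; cv2.imwrite("pics/w1c.png",cv2.resize(c,None,fx=2.7,fy=2.7,interpolation=cv2.INTER_CUBIC))
E
python3 go.py 0.528 0.1927 0.295 80.5
```

```text
0.16 -0.011 [[210.0, 311.0], [239.0, 312.0], [335.0, 311.0], [364.0, 311.0]]
0.16 0.011 [[206.0, 271.0], [237.0, 271.0], [337.0, 271.0], [369.0, 271.0]]
0.167 -0.011 [[213.0, 303.0], [241.0, 303.0], [333.0, 303.0], [361.0, 303.0]]
0.167 0.011 [[209.0, 264.0], [239.0, 264.0], [335.0, 264.0], [365.0, 263.0]]
0.173 -0.011 [[215.0, 296.0], [243.0, 296.0], [331.0, 296.0], [359.0, 296.0]]
0.173 0.011 [[212.0, 258.0], [241.0, 258.0], [333.0, 258.0], [362.0, 258.0]]
t 2.67 pos [0.5153 0.2094 0.3847] yangle 79.94 F [-0.2  0.3  0.4] w 0.537 tilt [ 0.  0. -1.]
offset [-15.4 -14.2  89.7] twist -0.0099
```

View pics/w1c.png

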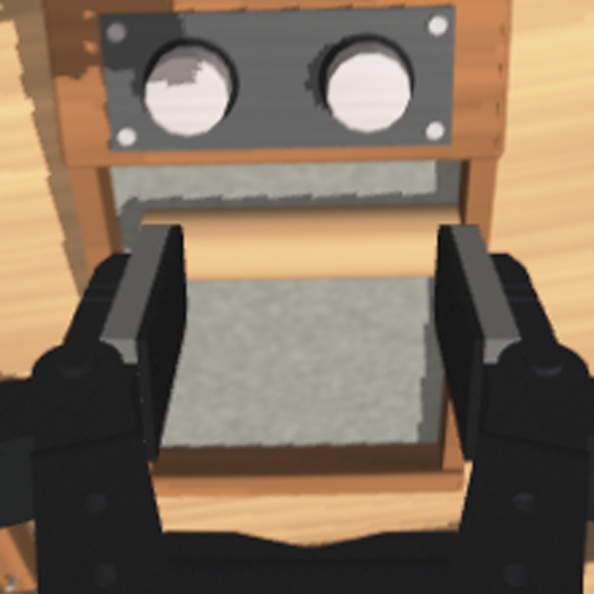

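The crop shows the thick wooden dowel behind its pins at about (285,248) in the wrist picture. The two caps above it are at (240,213) and (306,213), and the fingertip end faces are thin, with inner edges at (237,264) and (332,264). This is the right chute. I'll widen to about 0.63 so the tips are centred on the caps, and descend part way.

Emit:
play_rows:
  increments:
    - {"offset": [-8, -7, 0], "twist": -0.01, "grip": 0.63}
    - {"offset": [-15, -14, 10], "twist": -0.01, "grip": 0.63}
    - {"offset": [-15, -14, 40], "twist": -0.01, "grip": 0.63}
    - {"offset": [-15, -14, 70], "twist": -0.01, "grip": 0.63}
    - {"offset": [-15, -14, 85], "twist": -0.01, "grip": 0.63}

```text
time: 3.08
tool_pos: [0.5267, 0.192, 0.2951]
tool_rot: [-0.003, 0.083, 0.997, -0.001]
contact_force: [-0.7, -0.1, -0.6]
gripper_width: 0.629
```

Emit:
play_rows:
  increments:
    - {"offset": [0, 0, 0], "twist": 0, "grip": 0.63}
    - {"offset": [0, 0, 0], "twist": 0, "grip": 0.63}

```text
time: 3.25
tool_pos: [0.5275, 0.1925, 0.2982]
tool_rot: [-0.001, 0.083, 0.997, -0.0]
contact_force: [0.8, 0.8, -0.4]
gripper_width: 0.631
```

```bash
python3 - <<'E'
from h import *
for i in range(2):
  im=look("wrist",[("tip_of",q) for q in ["thick_left_top","thick_right_top","thick_pins","thick_foot"]],"pics/w2.png")
s=manip.state(); q=s["tool_rot"]; M=R.from_quat([q[1],q[2],q[3],q[0]]).as_matrix()
# where the tip axis meets the button top, in the picture
for y in (-.03,.03):
  p=s["tool_pos"]+M@np.array([0,y,0.166]); print("tip",np.round(p,4),np.round(wpx("wrist",p)),"at button height",np.round(wpx("wrist",[p[0],p[1],.086])))
cv2.imwrite("pics/w2c.png",cv2.resize(im[150:400,160:400],None,fx=2.3,fy=2.3,interpolation=cv2.INTER_CUBIC))
E
python3 go.py 0.528 0.1927 0.295 80.5
```

```text
wrist tip_of thick_left_top 0.79 [0.5315 0.2182 0.084 ] px [329. 243.]
wrist tip_of thick_right_top 0.76 [0.5253 0.1617 0.0815] px [238. 246.]
wrist tip_of thick_left_top 0.65 [0.5325 0.2206 0.0845] px [330. 239.]
wrist tip_of thick_right_top 0.78 [0.5259 0.1627 0.0845] px [238. 244.]
wrist tip_of thick_right_top 0.35 [0.601  0.1861 0.0597] px [292. 312.]
wrist tip_of thick_right_top 0.26 [0.5301 0.2197 0.0869] px [329. 237.]
wrist tip_of thick_foot 0.6 [0.732  0.1587 0.0195] px [285. 392.]
tip [0.523  0.1634 0.1343] [225. 285.] at button height [238. 243.]
tip [0.5329 0.2226 0.1343] [349. 285.] at button height [335. 243.]
t 3.75 pos [0.5278 0.193  0.3003] yangle 80.51 F [-0.8 -0.1 -0.1] w 0.631 tilt [ 0.001  0.    -1.   ]
offset [-0.3 -0.2  5.3] twist 0.0001
```

View pics/w2c.png

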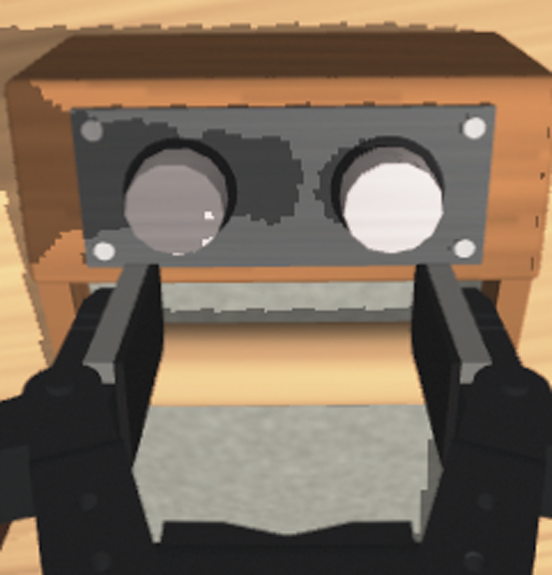

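Caps are at about (331,239) and (236,241) in the full picture. A straight drop of the fingertips lands at (335,243) and (238,243), about 2 mm off on 14 mm radius caps, so it's good to go down.

Emit:
play_rows:
  increments:
    - {"offset": [0, -1, 15], "twist": 0, "grip": 0.63}
    - {"offset": [0, -1, 30], "twist": 0, "grip": 0.63}
    - {"offset": [0, -1, 40], "twist": 0, "grip": 0.63}
    - {"offset": [0, -1, 40], "twist": 0, "grip": 0.63}
    - {"offset": [0, -1, 40], "twist": 0, "grip": 0.63}

```text
time: 4.17
tool_pos: [0.5273, 0.1919, 0.259]
tool_rot: [-0.001, 0.083, 0.997, -0.0]
contact_force: [-0.3, -0.6, 0.9]
gripper_width: 0.632
```

Emit:
play_rows:
  increments:
    - {"offset": [0, 0, 3], "twist": 0, "grip": 0.63}
    - {"offset": [0, 0, 6], "twist": 0, "grip": 0.63}
    - {"offset": [0, 0, 9], "twist": 0, "grip": 0.63}
    - {"offset": [0, 0, 9], "twist": 0, "grip": 0.63}
    - {"offset": [0, 0, 9], "twist": 0, "grip": 0.63}

```text
time: 4.58
tool_pos: [0.528, 0.1921, 0.2516]
tool_rot: [0.001, 0.083, 0.997, 0.0]
contact_force: [0.7, -0.4, 3.3]
gripper_width: 0.629
```

Emit:
play_rows:
  increments:
    - {"offset": [0, 0, 3], "twist": 0, "grip": 0.63}
    - {"offset": [0, 0, 6], "twist": 0, "grip": 0.63}
    - {"offset": [0, 0, 8], "twist": 0, "grip": 0.63}
    - {"offset": [0, 0, 8], "twist": 0, "grip": 0.63}
    - {"offset": [0, 0, 8], "twist": 0, "grip": 0.63}

```text
time: 5.0
tool_pos: [0.5283, 0.1921, 0.2455]
tool_rot: [0.001, 0.083, 0.997, 0.0]
contact_force: [-5.0, -1.0, 16.8]
gripper_width: 0.634
```

Emit:
play_rows:
  increments:
    - {"offset": [0, 0, 2], "twist": 0, "grip": 0.63}
    - {"offset": [0, 0, 3], "twist": 0, "grip": 0.63}
    - {"offset": [0, 0, 3], "twist": 0, "grip": 0.63}

```text
time: 5.25
tool_pos: [0.5286, 0.1923, 0.2453]
tool_rot: [0.0, 0.083, 0.997, -0.0]
contact_force: [-13.4, -3.8, 31.6]
gripper_width: 0.635
```

Both seem bottomed (31 N, well over the 5 N of the springs). I'll ease off a little, hold and look.

Emit:
play_rows:
  increments:
    - {"offset": [0, 0, -2], "twist": 0, "grip": 0.63}
    - {"offset": [0, 0, -2], "twist": 0, "grip": 0.63}
    - {"offset": [0, 0, -2], "twist": 0, "grip": 0.63}
    - {"offset": [0, 0, -2], "twist": 0, "grip": 0.63}
    - {"offset": [0, 0, -2], "twist": 0, "grip": 0.63}

```text
time: 5.67
tool_pos: [0.5284, 0.1922, 0.2455]
tool_rot: [0.001, 0.083, 0.997, 0.0]
contact_force: [-7.9, -2.0, 22.1]
gripper_width: 0.629
```

```bash
python3 - <<'E'
from h import *
im=look("wrist",[("tip_of",q) for q in ["thick_left_top","thick_right_top","dowel_thick"]],"pics/w3.png")
sc=look("scene",[("tip_of","dowel_thick")])
look("top",[("tip_of","dowel_thick")])
c=cv2.resize(sc[170:320,290:430],None,fx=2.8,fy=2.8,interpolation=cv2.INTER_CUBIC)
cv2.imwrite("pics/p3.png",np.hstack([cv2.resize(im,(400,420)),c[:420,:392]]))
print(manip.state()["contact_force"])
E
```

```text
wrist tip_of thick_left_top 0.61 [0.5341 0.217  0.0728] px [337. 280.]
wrist tip_of thick_right_top 0.96 [0.5251 0.1593 0.0752] px [221. 284.]
scene tip_of dowel_thick 0.96 [0.3827 0.1173 0.0141] px [296. 195.]
scene tip_of dowel_thick 0.85 [ 0.2834 -0.1805  0.0155] px [186. 198.]
scene tip_of dowel_thick 0.83 [0.7162 0.1629 0.0405] px [368. 275.]
scene tip_of dowel_thick 0.82 [0.2707 0.2262 0.0171] px [316. 161.]
top tip_of dowel_thick 0.82 [0.7219 0.1657 0.0324] px [228. 134.]
top tip_of dowel_thick 0.75 [0.385  0.1163 0.0117] px [242. 250.]
top tip_of dowel_thick 0.59 [ 0.2909 -0.1843  0.0147] px [344. 285.]
[-7.73812583 -1.33574782 21.19615788]
```

View pics/p3.png

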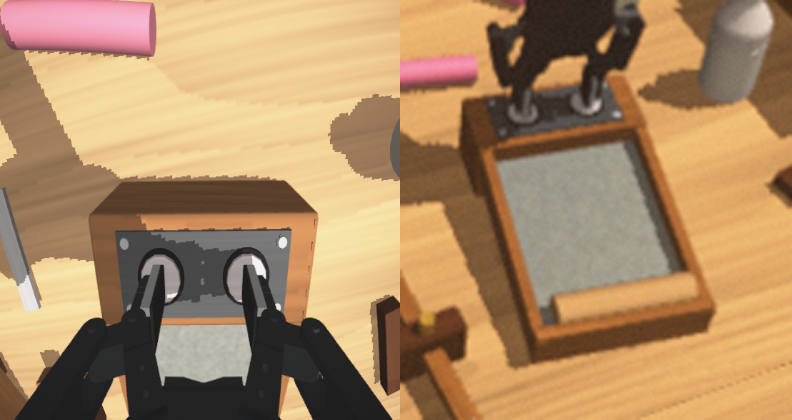

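The wrist and scene views show both tips on the caps, both caps sunk, and the dowel at the stop. It comes out at about x = 110 mm, y = 4 mm of the chute. I'll hold longer and then check that it is still.

Emit:
play_rows:
  increments:
    - {"offset": [0, 0, 0], "twist": 0, "grip": 0.63}
    - {"offset": [0, 0, 0], "twist": 0, "grip": 0.63}
    - {"offset": [0, 0, 0], "twist": 0, "grip": 0.63}
    - {"offset": [0, 0, 0], "twist": 0, "grip": 0.63}
    - {"offset": [0, 0, 0], "twist": 0, "grip": 0.63}

```text
time: 6.48
tool_pos: [0.5284, 0.1922, 0.2455]
tool_rot: [0.0, 0.083, 0.997, 0.0]
contact_force: [-7.8, -1.9, 20.6]
gripper_width: 0.631
```

Emit:
play_rows:
  increments:
    - {"offset": [0, 0, 0], "twist": 0, "grip": 0.63}
    - {"offset": [0, 0, 0], "twist": 0, "grip": 0.63}
    - {"offset": [0, 0, 0], "twist": 0, "grip": 0.63}
    - {"offset": [0, 0, 0], "twist": 0, "grip": 0.63}
    - {"offset": [0, 0, 0], "twist": 0, "grip": 0.63}

```text
time: 6.9
tool_pos: [0.5284, 0.1922, 0.2454]
tool_rot: [0.0, 0.083, 0.997, 0.0]
contact_force: [-7.4, -2.1, 20.3]
gripper_width: 0.632
```

```bash
python3 - <<'E'
from h import *
a=look("scene",[("tip_of","dowel_thick")]); b=manip.grab_frame("scene")
d=cv2.absdiff(a,b)[250:310,320:430]; print("diff between frames max/mean",d.max(),d.mean(),manip.state()["time"],manip.state()["contact_force"])
E
```

```text
scene tip_of dowel_thick 0.95 [ 0.2862 -0.1807  0.0148] px [187. 199.]
scene tip_of dowel_thick 0.87 [0.7173 0.1629 0.0374] px [368. 276.]
scene tip_of dowel_thick 0.87 [0.3824 0.1158 0.017 ] px [296. 194.]
scene tip_of dowel_thick 0.85 [0.2739 0.2259 0.0163] px [316. 162.]
diff between frames max/mean 14 1.9373737373737374 7.05 [-8.01873937 -2.29846729 20.31634219]
```

The dowel hasn't moved (noise-level difference between frames). Now I'll release straight up and retreat.

Emit:
play_rows:
  increments:
    - {"offset": [0, 0, -4], "twist": 0, "grip": 0.63}
    - {"offset": [0, 0, -8], "twist": 0, "grip": 0.63}
    - {"offset": [0, 0, -14], "twist": 0, "grip": 0.63}
    - {"offset": [0, 0, -30], "twist": 0, "grip": 0.63}
    - {"offset": [0, 0, -60], "twist": 0, "grip": 0.63}

```text
time: 7.47
tool_pos: [0.5255, 0.1914, 0.2971]
tool_rot: [-0.005, 0.083, 0.997, -0.002]
contact_force: [-0.4, -0.1, -0.7]
gripper_width: 0.632
```

Emit:
play_rows:
  increments:
    - {"offset": [0, 0, -40], "twist": 0, "grip": 0.63}
    - {"offset": [0, 0, -80], "twist": 0, "grip": 0.63}
    - {"offset": [0, 0, -90], "twist": 0, "grip": 0.63}
    - {"offset": [0, 0, -90], "twist": 0, "grip": 0.63}
    - {"offset": [0, 0, -90], "twist": 0, "grip": 0.63}

```text
time: 7.88
tool_pos: [0.5273, 0.1919, 0.3912]
tool_rot: [-0.0, 0.083, 0.997, -0.0]
contact_force: [-0.6, -0.5, -0.9]
gripper_width: 0.631
```

```bash
python3 - <<'E'
from h import *
w=look("wrist",[("tip_of",q) for q in ["thick_left_top","thick_right_top","dowel_thick"]])
sc=look("scene",[("tip_of",q) for q in ["dowel_thick","dowel_slim","slim_left_top","slim_right_top"]])
cv2.imwrite("pics/p4.png",np.hstack([cv2.resize(w,(400,420)),cv2.resize(sc[170:350,160:410],(392,420))]))
s=manip.state(); print(s["time"],s["contact_force"],s["tool_pos"])
E
```

```text
wrist tip_of thick_left_top 0.75 [0.5309 0.2176 0.085 ] px [315. 199.]
wrist tip_of thick_right_top 0.87 [0.5219 0.1611 0.0823] px [251. 198.]
wrist tip_of dowel_thick 0.89 [0.3836 0.1123 0.0156] px [182.  55.]
wrist tip_of dowel_thick 0.86 [0.7175 0.168  0.0356] px [292. 335.]
wrist tip_of dowel_thick 0.73 [ 0.5805 -0.164  -0.0027] px [ 29. 260.]
scene tip_of dowel_thick 0.96 [0.718  0.1647 0.0382] px [369. 276.]
scene tip_of dowel_thick 0.84 [0.3825 0.1163 0.0156] px [296. 194.]
scene tip_of dowel_thick 0.78 [0.2746 0.2284 0.017 ] px [317. 162.]
scene tip_of dowel_thick 0.57 [ 0.2808 -0.1813  0.0152] px [186. 197.]
scene tip_of dowel_slim 0.61 [ 0.5732 -0.1689  0.0513] px [214. 267.]
scene tip_of slim_left_top 0.5 [ 0.4976 -0.1455  0.0883] px [214. 232.]
scene tip_of slim_right_top 0.68 [0.52   0.1609 0.0869] px [333. 205.]
scene tip_of slim_right_top 0.62 [ 0.5018 -0.2045  0.0851] px [190. 240.]
8.3333 [ 1.0884581   0.46073642 -0.43004134] [0.52746084 0.19191248 0.3909172 ]
```

View pics/p4.png

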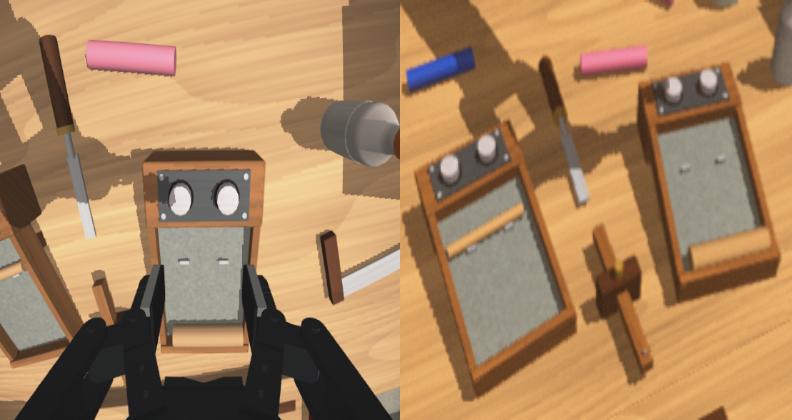

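The thick dowel rests at the foot, its pins and buttons are up again, and the slim dowel is still behind its pins. The gripper is clear of everything.

```bash
python3 -c "
from plant import manip
print(manip.job_done())"
```

```text
the job is handed in; nothing more can be done
None
```

The thick dowel is released and at the foot of its chute, and the job is handed in at about 8.3 s of the 29 s allowed. I set one fingertip over each of the thick chute's buttons and pressed both to the bottom together. I held them down for about 2 s, then let both up and rose about 145 mm straight up.

- **While holding:** two pictures of the dowel, one right after the other, differed only by noise, so it was lying still before I let go. It lay about 110 mm along the chute and 4–7 mm off its middle line.
- **After letting go:** both thick buttons and pins stood up again, the slim dowel was still behind its pins with its buttons up, and the bystanders in view looked unmoved. The contact force was at noise level.
- **Harder than needed:** the press briefly reached 31.6 N upward plus about 13 N sideways before I eased off. The hold itself was at about 20 N.
- **Network errors:** a few network reports were wrong, mostly with low confidence, and I set them aside against the pictures. Among them were the blue and pink rods reported as the thick dowel, and a thick button reported as a slim one.

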